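# Push a batch of vials home against the backstop

## Robot

A 6-joint arm with a two-finger parallel gripper is mounted at the origin on a cart in front of the work surface, level with it; the furniture and walls round the work are solid. World frame = base frame: x ahead of the robot, y to its left, z up, the work surface at z = 0. Lengths are in m, angles in rad, forces in N, time in s.
With the tool pointing down it reaches from about 0.35 to 0.775 m from the base axis. Payload 5.5 kg.
Tool frame: the origin (TCP) lies at the centre of the arm's flange, where the gripper is bolted on; the fingertips stand r.tcp_to_tips ahead of it and the grasp point (between the pads) lies 155 mm ahead of it (r.tcp_to_tips is the distance from the TCP to the fingertips, in m); z points along the fingers, x is the direction in which the jaws open and shut, and the axes are right-handed (so a half turn about z gives the same grasp; the last joint's range is limited). The gripper opens to 85 mm and grips with 20 to 120 N. Pads are 22 mm wide; open, the fingers measure 114 mm over their backs; the gripper's body (76 mm by 85 mm) begins 54 mm behind the grasp point. The pads swing forward as they close: fully open they stand 13 mm farther back than shut.
Start: joints at [-1.336, 0.313, 0.046, 1.304, 0, 1.431], TCP at [0.21, -0.535, 0.405] pointing down, gripper open.
Joint ranges: [-2.76, 2.76], [-0.86, 1.69], [-1.03, 1.26], [-2.2, 2.34], [-1.47, 1.5], [-3.14, 3.14]. Speed limits (rad/s): [2.57, 2.57, 3.14, 3.14, 3.14, 3.14].

## Interface

Orientations are given as a unit quaternion [x, y, z, w].
In Python, from plant import r gives the robot as it stands.
- The arm moves only by the shell command python3 -m crank 'ROWS' [FORCE]. ROWS is text: rows parted by semicolons, each of 7 numbers parted by spaces: the shift along the tool's x, y, z in mm, then the turn, a rotation vector about the tool's x, y, z in rad, then the closure, from -1 (fully open) to 1 (shut). In form: x y z rx ry rz fingers; .... A call has 1 to 12 rows; each row shifts and turns the commanded pose from where the row before left it, along the tool's axes as they then stand; what a row does not reach is not made up. A row lasts 1/10 s, in which the tool goes at most 50 mm and 8.59 degrees, less where a joint would pass 70% of its speed; a pose out of reach is approached as far as the arm can. A call is refused whole if a number of a shift passes 50 or a number of a turn 0.15, either way. A call with a gripper value outside its range is refused whole. The fingers move at their own pace and stop on an object; FORCE is the grip in N (left out, the last holds). Time passes only in rows, so rows that do not move let the fingers close. It gives the time, the measured TCP pose, the force and the opening at its end, in the units of the state.
- r.observe(): the state, without advancing time (a new reading comes with each control period).
- r.camera(name): name is "scene" or "top"; returns (picture, depth): 384x512x3 uint8, blue, green, red; 384x512 float32, m along the optical axis (not along the pixel's ray), 0 where there is no reading.
- r.camera_info(name): a dict with "fx", "fy", "cx", "cy" (pixels), "rvec" (rotation vector, rad) and "tvec" (3), from world to camera coordinates, as OpenCV has them. Camera axes: x right, y down, z forward; pixel columns grow to the right and rows downward; lengths in m; the calibration is good to about 2 mm. A picture is of the moment at which its call begins. camera_info takes no time and is no camera call.
- r.hand_in(): hands the job in, once; it reports no verdict.
The state is a dict: "clock": time; "q": joint angles; "qd": joint speeds; "joint_efforts": joint torques, N m; "tcp_pos": TCP position; "tcp_rot": TCP orientation; "contact_force": force on the tool from outside, world axes, zero at the start; "moment": the same for the moment, N m; "finger_gap": opening from 0.0 (shut) to 1.0 (fully open).
Only numpy, scipy, OpenCV 4.12 (cv2) and the standard library are available. Lean on these libraries where they do the work, as an engineer would, in place of code of your own. Each camera call takes 0.05 s, during which the arm holds its last target. There are 200 camera calls.

## Task

Take the straightedge by its orange grip and with it push the three sample vials together, as one upright group, into a straight row against the blue backstop, and on with it until the backstop meets its hidden end stop. Feel for that, and press the row home with a steady 10 N or so for a second, never ramming it. Then draw the straightedge straight back, leave it standing on the worktop well clear of the row; don't touch the vials with the gripper or disturb the other things.

Things in the scene. Friction and masses are not known exactly. Their poses are not given: they have to be found in the camera images.
- straightedge: Straightedge tool, 0.25 kg: steel bar 140 mm long, 12 thick, 16 high; a low stem leads back to an upright orange grip. Origin: middle of the bar's front (working) face, lower edge. x out of that face (push direction), y along the bar, z up. Grip: block 20 mm thick (x), 40 wide (y), centred at x = -60 mm, up to z = 66; hold it across its thickness at z about 42. Slide it 2 to 4 mm above the worktop: higher it tips vials, lower it rubs.
- fence: Fence fixed to the worktop: aluminium cross-beam 170 mm wide, 34 high, black clamp knob on top, carrying the blue backstop on two rods. x: the direction to push the vials, from its open side to the beam; y along the backstop; z up. Origin: worktop height, middle line, 60 mm before the beam. It should feel a press of 7 to 15 N, no more.
- stop_face (a point): Middle of the backstop face that the vials are to touch, worktop height; axes as the fence. Blue plate 160 mm wide, 31 high, 10 thick behind the face. It slides back (+x) with about 2.5 N of friction, stays where left, and after 12 to 25 mm from its start meets a rigid end stop inside the beam, set differently each time. A vial touching the face has its axis at x = -12.5 mm.
- vial_a: Sample vial with black screw cap, standing upright, 50 mm tall, 15 to 40 g; straight body of 25 mm diameter, 30 mm collar under the cap, 39 mm up. Origin: centre of its underside; z up. Starts 55 to 130 mm in front of the fence's origin, within 42 mm of its middle line, so a straightedge centred on that line covers all three.
- vial_b: Sample vial with black screw cap, standing upright, 50 mm tall, 15 to 40 g; straight body of 25 mm diameter, 30 mm collar under the cap, 39 mm up. Origin: centre of its underside; z up. Starts 55 to 130 mm in front of the fence's origin, within 42 mm of its middle line, so a straightedge centred on that line covers all three.
- vial_c: Sample vial with red screw cap, standing upright, 50 mm tall, 15 to 40 g; straight body of 25 mm diameter, 30 mm collar under the cap, 39 mm up. Origin: centre of its underside; z up. Starts 55 to 130 mm in front of the fence's origin, within 42 mm of its middle line, so a straightedge centred on that line covers all three.
- reagent_amber: Bystander, leave alone: amber bottle with black cap, 56 mm wide, 118 mm tall. Origin: centre of its underside.
- reagent_white: Bystander, leave alone: white bottle with white cap, 56 mm wide, 118 mm tall. Origin: centre of its underside.
- fuse_tin: Bystander, leave alone: small tin with green lid, 40x56x22 mm. Origin: centre of its underside.
- tape_roll: Bystander, leave alone: roll of tan tape lying flat, 68 mm wide, 18 mm high. Origin: centre of its underside.
- beaker: Bystander, leave alone: clear beaker, 57x63 mm, 73 mm tall. Origin: centre of its underside.
There are look-alikes about, which are no part of the job. Leave any purple or yellow look-alike of the vial_b alone.

How it is judged:
By the outcome, as a careful person would: the job done as asked, in the order asked, and still so for the second after the job is handed in, with the robot touching nothing.
It also fails if it takes over 61 s, if anything falls off the work surface, if the arm or the gripper's body presses on something with over 40 N, if the wrist force passes 120 N, or if a joint passes its speed limit or range.

## Working session

There is one attempt and no reset: what is moved stays moved. The work goes in short steps, Python scripts to look and compute and a shell command to move; the robot and the scene stay as the last step left them, time stands still between calls to the robot, and variables do not carry over. Pictures are saved under pics/ and viewed, about 8 in all and at most 12, crops included, and the job is handed in when it is done.

```bash
mkdir -p pics; cat > h.py <<'E'
import numpy as np, cv2
from plant import r
def snap(n,f=None):
    im,d=r.camera(n)
    if f: cv2.imwrite('pics/'+f,im)
    return im,d
def cam(n):
    i=r.camera_info(n); R=cv2.Rodrigues(np.array(i['rvec'],float))[0]; return i,R,np.array(i['tvec'],float).ravel()
def pts(n,d):
    i,R,t=cam(n); v,u=np.mgrid[:384,:512]
    P=np.stack([(u-i['cx'])/i['fx']*d,(v-i['cy'])/i['fy']*d,d],-1)
    return (P-t)@R
def ray(n,u,v,z):
    i,R,t=cam(n); c=-R.T@t; w=R.T@np.array([(u-i['cx'])/i['fx'],(v-i['cy'])/i['fy'],1]); return c+w*(z-c[2])/w[2]
E
python3 - <<'E'
from h import *
a,d=snap('top','t0.png'); b,e=snap('scene','s0.png')
np.savez('d0',a=a,d=d,b=b,e=e)
print(r.observe(), r.tcp_to_tips)
for n in('top','scene'):
    i,R,t=cam(n); print(n,i['fx'],-R.T@t,R[2])
E
```

```text
{'clock': 0.1, 'q': array([-1.33561159e+00,  3.13953666e-01,  4.50726460e-02,  1.30358394e+00,
       -1.56586112e-05,  1.43118549e+00]), 'qd': array([-0.00024164, -0.00148133,  0.00204862,  0.00098112,  0.00051992,
       -0.00193342]), 'joint_efforts': array([ 2.23448966e-03, -4.81726849e+01,  2.99244243e+01,  1.28367869e-02,
       -1.52795342e-04, -1.17711153e-05]), 'tcp_pos': array([ 0.21044031, -0.53492289,  0.4038735 ]), 'tcp_rot': array([ 8.26462755e-01, -5.62990781e-01, -6.22725648e-04, -5.55303382e-04]), 'contact_force': array([ 0.44018879, -0.16339801, -0.65154816]), 'moment': array([ 0.0076221 ,  0.02780521, -0.01231386]), 'finger_gap': 0.9980800014449852} 0.1734
top 491.826663026372 [ 0.26020722 -0.07523132  1.44942472] [ 0.19954636  0.00384119 -0.97988086]
scene 427.88395774555664 [0.2165662  0.58761955 0.69378581] [ 0.35211481 -0.65847126 -0.66515469]
```

View pics/t0.png

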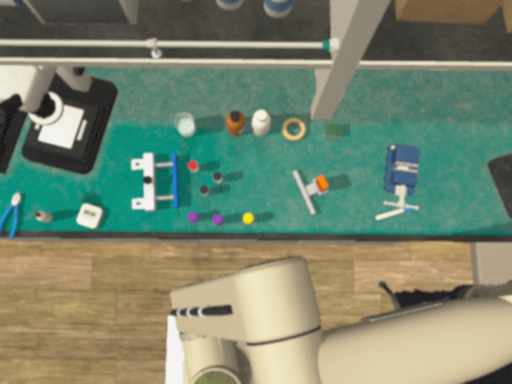

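View pics/s0.png

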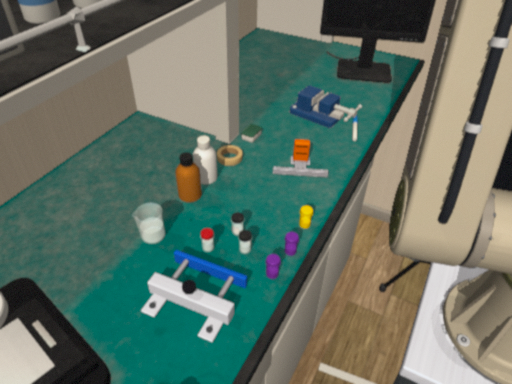

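The top view shows the straightedge at about (305,190) with its grip at (320,183). The vials are at (193,166) red and (204,190), (217,177) black. The backstop is at (176,181) and the beam at (150,181). Purple and yellow look-alikes are in the row below, near v≈218, so the push goes left (+y).

```bash
cat > meas.py <<'E'
from h import *
def blob(m,box,name='top',minA=4):
    u0,v0,u1,v1=box; mm=np.zeros(m.shape,np.uint8); mm[v0:v1,u0:u1]=m[v0:v1,u0:u1]
    n,l,s,c=cv2.connectedComponentsWithStats(mm)
    return [(tuple(c[k].round(2)),int(s[k][4]),l==k) for k in range(1,n) if s[k][4]>=minA]
def rect(mask,z,name='top'):
    v,u=np.nonzero(mask); P=np.array([ray(name,a,b,z)[:2] for a,b in zip(u,v)])
    (c,s,a)=cv2.minAreaRect((P*1000).astype(np.float32)); return P.mean(0),c,s,a,P
E
python3 - <<'E'
from meas import *
z=np.load('d0.npz'); a=z['a']; P=pts('top',z['d'])
hsv=cv2.cvtColor(a,cv2.COLOR_BGR2HSV); H,S,V=cv2.split(hsv)
H=H.astype(int)
def show(nm,m,box,zz,minA=6):
    for c,A,mk in blob(m,box,minA=minA):
        p,cc,s,ang,_=rect(mk,zz); print(nm,c,A,p.round(4),'rect',np.round(cc,1),np.round(s,1),round(ang,1),'zdepth',np.median(P[mk][:,2]).round(3))
show('blue',(abs(H-108)<12)&(S>130)&(V>60),(160,145,190,220),.031)
show('beam',(S<60)&(V>140),(125,145,165,220),.034)
show('knob',(V<60),(140,165,162,200),.045,3)
show('redcap',((H<8)|(H>172))&(S>120),(180,150,230,200),.05)
show('blackcap',(V<75),(185,160,230,205),.05)
show('orange',(H<18)&(S>150)&(V>120),(285,165,340,215),.066)
show('bar',(S<70)&(V>100),(285,165,330,218),.016)
show('purple',(H>130)&(H<165)&(S>80),(180,205,235,230),.05)
show('yellow',(H>20)&(H<35)&(S>120),(235,205,260,230),.05)
cv2.imwrite('pics/t0c.png',cv2.resize(a[140:230,125:345],None,fx=3.6,fy=3.6,interpolation=cv2.INTER_CUBIC))
E
```

```text
blue (np.float64(174.83), np.float64(180.03)) 275 [0.5353 0.1504] rect [536.  150.9] [162.3  16.1] 4.3 zdepth 0.029
beam (np.float64(146.06), np.float64(182.19)) 907 [0.5276 0.234 ] rect [530.2 230.3] [171.2  97.6] 2.6 zdepth 0.03
knob (np.float64(147.0), np.float64(179.5)) 18 [0.5331 0.2293] rect [533.1 229.3] [ 8.9 12. ] 0.5 zdepth 0.058
redcap (np.float64(192.3), np.float64(164.8)) 61 [0.5771 0.0982] rect [576.5  99.1] [24.1 23.4] 1.8 zdepth 0.05
blackcap (np.float64(217.14), np.float64(175.36)) 22 [0.5463 0.025 ] rect [545.9  25.4] [14.9 11.6] 1.3 zdepth 0.052
blackcap (np.float64(203.67), np.float64(188.85)) 27 [0.5062 0.063 ] rect [505.8  63.5] [14.6 14.3] 45.6 zdepth 0.05
orange (np.float64(321.81), np.float64(182.66)) 125 [ 0.5246 -0.2762] rect [ 525.1 -275.4] [40.4 27.2] 25.3 zdepth 0.064
bar (np.float64(307.63), np.float64(190.58)) 526 [ 0.5101 -0.2411] rect [ 519.5 -260.8] [144.9  89.4] 22.9 zdepth 0.011
bar (np.float64(323.25), np.float64(175.25)) 8 [ 0.5566 -0.2882] rect [ 556.4 -288.9] [21.3  5.1] 55.8 zdepth 0.003
purple (np.float64(192.62), np.float64(216.52)) 77 [0.4257 0.0922] rect [425.   91.9] [26.6 24. ] 46.2 zdepth 0.05
purple (np.float64(217.41), np.float64(219.23)) 79 [0.4186 0.0213] rect [417.8  21. ] [28.5 24.1] 45.9 zdepth 0.05
yellow (np.float64(247.93), np.float64(217.93)) 95 [ 0.4232 -0.0658] rect [423. -66.] [28.3 28.3] 45.6 zdepth 0.048
```

View pics/t0c.png

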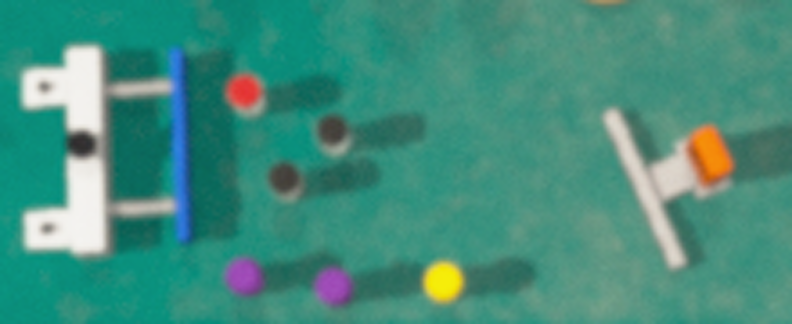

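The crop confirms this: red vial at crop (244,92), black vials at (333,131) and (285,180), and the bar turned about 23° from the fence. Next I'll refine the angles and centres.

```bash
cat > m2.py <<'E'
from meas import *
def pca(Q):
    c=Q.mean(0); w=np.linalg.svd(Q-c,full_matrices=False)[2][0]; w=w*np.sign(w[0]); return c,np.degrees(np.arctan2(w[1],w[0]))
def run(a,d,n,boxes):
    H,S,V=[x.astype(int) for x in cv2.split(cv2.cvtColor(a,cv2.COLOR_BGR2HSV))]; P=pts(n,d)
    M={'blue':((abs(H-108)<12)&(S>130)&(V>60),.022,.04),'beam':((S<60)&(V>120),.028,.05),'orange':((H<18)&(S>150)&(V>120),.058,.08),'bar':((S<70)&(V>90),.009,.022)}
    for k,b in boxes.items():
        m,z0,z1=M[k]; u0,v0,u1,v1=b; w=np.zeros(m.shape,bool); w[v0:v1,u0:u1]=1
        m=m&w&(P[...,2]>z0)&(P[...,2]<z1)
        if m.sum()<5: print(n,k,'few'); continue
        Q=P[m]; c,ang=pca(Q[:,:2]); R=cv2.minAreaRect((Q[:,:2]*1000).astype(np.float32))
        print(n,k,m.sum(),Q.mean(0).round(4),'pca',ang.round(2),'rect',np.round(R[0],1),np.round(R[1],1),round(R[2],1))
E
python3 - <<'E'
from m2 import *
z=np.load('d0.npz')
run(z['a'],z['d'],'top',dict(blue=(160,145,190,220),beam=(143,145,157,220),orange=(285,165,340,215),bar=(285,165,316,218)))
run(z['b'],z['e'],'scene',dict(blue=(165,240,260,300),beam=(140,265,240,330),orange=(285,130,320,170),bar=(265,160,335,185)))
b=z['b']; H,S,V=[x.astype(int) for x in cv2.split(cv2.cvtColor(b,cv2.COLOR_BGR2HSV))]
for nm,m in(('red',((H<8)|(H>172))&(S>120)),('blk',V<60)):
  for c,A,mk in blob(m,(195,205,255,250)): print(nm,c,A,ray('scene',*c,.045).round(4), pts('scene',z['e'])[mk].mean(0).round(4))
# white front edge of bar in top view: leftmost pixels per row
a=z['a']; H,S,V=[x.astype(int) for x in cv2.split(cv2.cvtColor(a,cv2.COLOR_BGR2HSV))]
m=(S<70)&(V>100); L=[]
for v in range(170,214):
    u=np.nonzero(m[v,285:330])[0]
    if len(u): L.append(ray('top',285+u[0]-.5,v,.008)[:2])
L=np.array(L); print(L[[0,-1]].round(4)); print('front',pca(L))
E
```

```text
top blue 193 [0.535  0.1517 0.0308] pca 4.27 rect [535.1 152.4] [159.3  11.6] 4.7
top beam 491 [0.5279 0.2268 0.0342] pca 3.98 rect [529.3 223.5] [167.7  37.5] 4.2
top orange 101 [ 0.5258 -0.2773  0.0654] pca 20.51 rect [ 526.5 -278.3] [40. 22.] 22.2
top bar 268 [ 0.5074 -0.2344  0.0149] pca 22.54 rect [ 512.4 -245.1] [137.9  49.7] 23.7
scene blue 483 [0.5342 0.1533 0.0291] pca 4.41 rect [537.2 152.2] [160.2  12.4] 4.8
scene beam 1159 [0.527  0.2298 0.0337] pca 4.65 rect [531.5 227.8] [169.6  29.2] 4.6
scene orange 95 [ 0.5267 -0.2748  0.064 ] pca 26.33 rect [ 527.7 -276.9] [36.1 23.2] 23.2
scene bar 317 [ 0.5088 -0.2318  0.0135] pca 23.24 rect [ 514.9 -245.4] [138.   53.7] 22.8
red (np.float64(206.63), np.float64(233.15)) 115 [0.579  0.0951 0.045 ] [0.5785 0.0958 0.0461]
blk (np.float64(237.25), np.float64(217.2)) 84 [0.547  0.0239 0.045 ] [0.5445 0.0281 0.0499]
blk (np.float64(245.19), np.float64(235.19)) 93 [0.5067 0.0614 0.045 ] [0.5048 0.0649 0.0493]
[[ 0.5735 -0.1976]
 [ 0.4444 -0.2467]]
front (array([ 0.50849698, -0.21867989]), np.float64(22.58128453096355))
```

```bash
python3 -m crank '0 0 0 0 0 -0.15 -1;0 0 0 0 0 -0.15 -1;0 0 0 0 0 -0.15 -1;0 0 0 0 0 -0.15 -1;0 0 0 0 0 -0.15 -1;0 0 0 0 0 -0.15 -1;0 0 0 0 0 -0.15 -1;0 0 0 0 0 -0.15 -1;0 0 0 0 0 -0.15 -1;0 0 0 0 0 -0.15 -1;0 0 0 0 0 -0.15 -1;0 0 0 0 0 -0.15 -1' 40
python3 -m crank '0 0 0 0 0 -0.15 -1;0 0 0 0 0 -0.15 -1;0 0 0 0 0 -0.15 -1;0 0 0 0 0 -0.15 -1;0 0 0 0 0 -0.15 -1;0 0 0 0 0 -0.15 -1;0 0 0 0 0 -0.15 -1;0 0 0 0 0 -0.15 -1;0 0 0 0 0 -0.15 -1;0 0 0 0 0 -0.016 -1;0 0 0 0 0 0 -1'
python3 -m crank '12.6 43.5 0 0 0 0 -1;12.6 43.5 0 0 0 0 -1;12.6 43.5 0 0 0 0 -1;12.6 43.5 0 0 0 0 -1;12.6 43.5 0 0 0 0 -1;12.6 43.5 0 0 0 0 -1;12.6 43.5 0 0 0 0 -1;12.6 43.5 0 0 0 0 -1;12.6 43.5 0 0 0 0 -1;0 0 0 0 0 0 -1;0 0 0 0 0 0 -1'
cat > st.py <<'E'
from h import *
from scipy.spatial.transform import Rotation as T
s=r.observe(); R=T.from_quat(s['tcp_rot']).as_matrix()
print('t',s['clock'],'tcp',(s['tcp_pos']*1000).round(1),'yaw',np.degrees(np.arctan2(R[1,0],R[0,0])).round(2),'zax',R[:,2].round(4),'F',s['contact_force'].round(2),'M',s['moment'].round(2),'gap',round(s['finger_gap'],3),'q',s['q'].round(2))
E
python3 st.py
```

```text
clock: 1.3
tcp_pos: [0.2105, -0.535, 0.4042]
tcp_rot: [0.954, 0.3, 0.0, -0.001]
contact_force: [-0.4, 0.4, -0.5]
finger_gap: 0.997
clock: 2.4
tcp_pos: [0.2105, -0.535, 0.4044]
tcp_rot: [0.554, 0.832, 0.0, -0.0]
contact_force: [0.3, -0.0, 0.7]
finger_gap: 1.001
clock: 3.5
tcp_pos: [0.5278, -0.2775, 0.4043]
tcp_rot: [0.553, 0.833, -0.0, -0.0]
contact_force: [-0.6, 1.0, -0.5]
finger_gap: 0.997
t 3.5 tcp [ 527.8 -277.5  404.3] yaw 112.91 zax [-8.e-04  0.e+00 -1.e+00] F [-0.62  1.05 -0.52] M [ 0.    0.   -0.02] gap 0.997 q [-0.62  0.36  0.11  1.32 -0.   -1.02]
```

```bash
python3 -m crank '0 -1 40 0 0 0 -0.3;0 0 40 0 0 0 -0.3;0 0 40 0 0 0 -0.3;0 0 40 0 0 0 -0.3;0 0 25 0 0 0 -0.3;0 0 15 0 0 0 -0.3;0 0 7 0 0 0 -0.3;0 0 0 0 0 0 -0.3;0 0 0 0 0 0 -0.3'
python3 st.py; python3 -c "
from h import *
snap('scene','s1.png')
im=cv2.imread('pics/s1.png'); cv2.imwrite('pics/s1c.png',cv2.resize(im[60:220,200:400],None,fx=3.5,fy=3.5))"
```

```text
clock: 4.4
tcp_pos: [0.5261, -0.2797, 0.1987]
tcp_rot: [0.553, 0.833, -0.0, 0.001]
contact_force: [0.7, 0.1, 0.4]
finger_gap: 0.648
t 4.4 tcp [ 526.1 -279.7  198.7] yaw 112.79 zax [ 1.e-03 -9.e-04 -1.e+00] F [0.71 0.05 0.42] M [-0.04 -0.    0.02] gap 0.648 q [-0.62  0.49 -0.22  0.86 -0.   -1.02]
```

View pics/s1c.png

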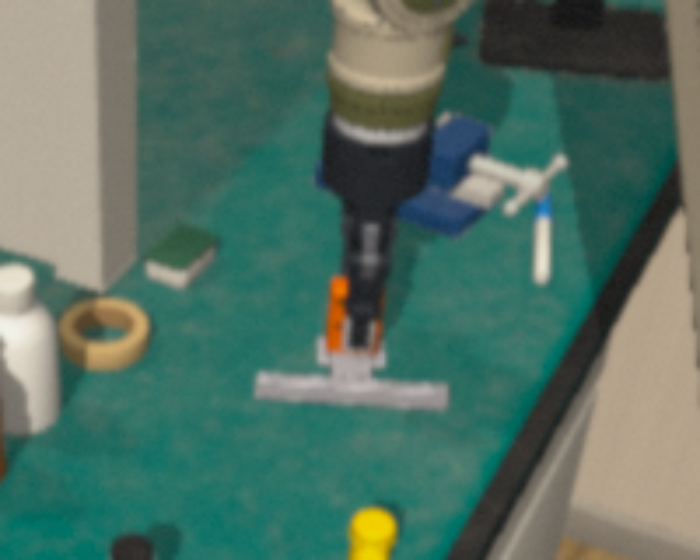

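The fingers straddle the grip, at crop (355,320), and sit about 4 mm to one side. I'll shift 3 mm, close, and lift 3 mm.

```bash
python3 -m crank '0 3 1 0 0 0 -0.3;0 0 0 0 0 0 1;0 0 0 0 0 0 1;0 0 0 0 0 0 1;0 0 0 0 0 0 1;0 0 0 0 0 0 1;0 0 0 0 0 0 1;0 0 0 0 0 0 1' 80;python3 st.py; python3 -m crank '0 0 -1.5 0 0 0 1;0 0 -1.5 0 0 0 1;0 0 0 0 0 0 1;0 0 0 0 0 0 1;0 0 0 0 0 0 1'
python3 st.py
python3 - <<'E'
from m2 import *
a,d=snap('top','t1.png'); b,e=snap('scene','s2.png')
run(a,d,'top',dict(bar=(285,165,316,218),orange=(285,165,340,215)))
run(b,e,'scene',dict(bar=(265,160,335,185),orange=(285,130,320,170)))
cv2.imwrite('pics/s2c.png',cv2.resize(b[100:200,230:370],None,fx=5,fy=5,interpolation=cv2.INTER_CUBIC))
E
```

```text
clock: 5.25
tcp_pos: [0.5293, -0.2778, 0.1973]
tcp_rot: [0.553, 0.833, 0.0, 0.001]
contact_force: [0.5, 0.2, 4.7]
finger_gap: 0.223
t 5.25 tcp [ 529.3 -277.8  197.3] yaw 112.88 zax [ 1.1e-03 -6.0e-04 -1.0e+00] F [0.47 0.2  4.67] M [0.13 0.05 0.05] gap 0.223 q [-0.62  0.49 -0.22  0.86  0.   -1.02]
clock: 5.75
tcp_pos: [0.5288, -0.2776, 0.1993]
tcp_rot: [0.553, 0.833, -0.0, -0.0]
contact_force: [0.1, -0.0, -2.5]
finger_gap: 0.22
t 5.75 tcp [ 528.8 -277.6  199.3] yaw 112.87 zax [-6.e-04  3.e-04 -1.e+00] F [ 0.06 -0.02 -2.54] M [-0.01 -0.01  0.05] gap 0.22 q [-0.62  0.49 -0.22  0.86 -0.   -1.02]
top bar few
top orange few
scene bar 387 [ 0.5082 -0.232   0.0149] pca 23.06 rect [ 513.7 -245. ] [139.8  57.1] 23.3
scene orange 19 [ 0.5382 -0.2704  0.0654] pca 22.35 rect [ 529.9 -278.2] [36.2 19.6] 33.7
```

View pics/s2c.png

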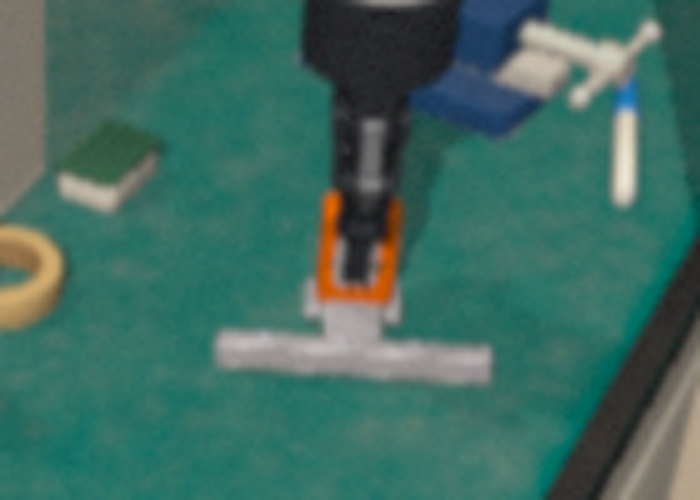

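The grip is held squarely, and the 2.5 N reading means the tool's full weight is off the worktop. Next I'll turn it to the fence direction and move to the middle line behind the vials.

```bash
python3 -m crank '0 0 -1 0 0 0.04 1;0 0 0 0 0 0.08 1;0 0 0 0 0 0.08 1;0 0 0 0 0 0.08 1;0 0 0 0 0 0.043 1;0 0 0 0 0 0 1'
python3 -m crank '10 3 0 0 0 0 1;18 4 0 0 0 0 1;20 4 0 0 0 0 1;20 4 0 0 0 0 1;20 4 0 0 0 0 1;20 4 0 0 0 0 1;20 4 0 0 0 0 1;20 4 0 0 0 0 1;20 4 0 0 0 0 1;12 3 0 0 0 0 1;7 2 0 0 0 0 1;0 0 0 0 0 0 1'
python3 -m crank '0 0 0 0 0 0 1;0 0 0 0 0 0 1';python3 st.py
python3 - <<'E'
from m2 import *
a,d=snap('top','t2.png'); b,e=snap('scene','s3.png'); np.savez('d1',a=a,d=d,b=b,e=e)
run(b,e,'scene',dict(blue=(165,240,260,300),beam=(140,265,240,330)))
cv2.imwrite('pics/s3c.png',cv2.resize(b[130:350,120:340],None,fx=2.7,fy=2.7,interpolation=cv2.INTER_CUBIC))
E
```

```text
clock: 6.45
tcp_pos: [0.5289, -0.2777, 0.2006]
tcp_rot: [0.68, 0.733, -0.0, -0.0]
contact_force: [0.4, 0.1, -2.0]
finger_gap: 0.224
clock: 7.65
tcp_pos: [0.5547, -0.087, 0.2007]
tcp_rot: [0.679, 0.734, -0.0, 0.0]
contact_force: [0.5, -0.3, -2.3]
finger_gap: 0.225
clock: 7.85
tcp_pos: [0.5547, -0.0889, 0.2007]
tcp_rot: [0.68, 0.733, -0.0, 0.0]
contact_force: [1.2, -0.2, -1.3]
finger_gap: 0.224
t 7.85 tcp [554.7 -88.9 200.7] yaw 94.31 zax [ 2.e-04 -4.e-04 -1.e+00] F [ 1.23 -0.23 -1.34] M [-0.01  0.02  0.01] gap 0.224 q [-0.3   0.43 -0.31  0.83 -0.   -0.38]
scene blue 482 [0.5344 0.1534 0.0292] pca 4.25 rect [537.1 152.4] [159.6  12.3] 4.2
scene beam 1163 [0.5267 0.2298 0.0337] pca 4.55 rect [531.2 227.9] [169.5  28.8] 4.6
```

View pics/s3c.png

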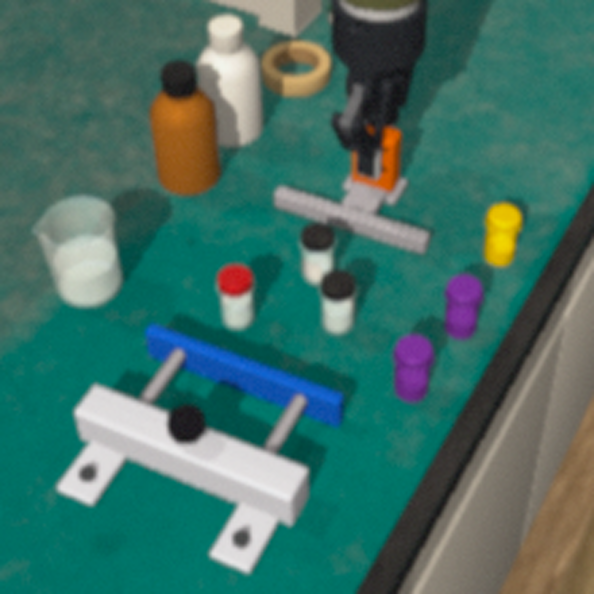

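The view shows the bar at crop (350,218), parallel to the backstop at (240,372). All three vials stand between them, inside the bar's span. I'll measure the bar's angle and height.

```bash
python3 - <<'E'
from m2 import *
z=np.load('d1.npz'); b=z['b'];P=pts('scene',z['e'])
H,S,V=[x.astype(int) for x in cv2.split(cv2.cvtColor(b,cv2.COLOR_BGR2HSV))]
w=np.zeros(b.shape[:2],bool); w[192:228,218:282]=1
m=w&(S<70)&(V>90)&(P[...,2]>.004)&(P[...,2]<.026)
Q=P[m]; f=np.array([-.0767,.9971]);l=np.array([.9971,.0767])
X=(Q[:,:2]-[.5364,.1473])@np.c_[f,l]*1000
k=X[:,0]>-195
print(m.sum(),k.sum(),'along',np.percentile(X[k,0],[2,50,98]).round(1),'lat',X[k,1].min().round(1),X[k,1].max().round(1),'z',np.percentile(Q[k,2]*1000,[2,25,50,75,98]).round(1))
print('slope deg rel',np.degrees(np.polyfit(X[k,1],X[k,0],1)[0]).round(2))
# front lower edge per column bin
for lo in range(-70,70,20):
    j=k&(X[:,1]>=lo)&(X[:,1]<lo+20); print(lo,np.percentile(X[j,0],97).round(1),X[j,0].mean().round(1),np.percentile(Q[j,2]*1000,[5,95]).round(1))
z0=np.load('d0.npz');
E
```

```text
635 457 along [-188.6 -178.7 -175.2] lat -71.4 67.8 z [ 5.7 12.3 17.6 19.3 21.5]
slope deg rel 0.1
-70 -175.8 -180.3 [ 7.  20.4]
-50 -176.3 -180.2 [ 6.3 20.9]
-30 -131.5 -177.4 [ 6.2 21.1]
-10 -175.8 -180.1 [ 7.4 21.2]
10 -175.5 -179.9 [ 7.1 20.7]
30 -175.4 -180.2 [ 6.3 20.4]
50 -175.8 -180.1 [ 6.4 20.4]
```

Relative to the fence, the bar's face is 176 mm before the stop face, within 0.1° of parallel and about 3.3 mm up. I'll lower it 0.5 mm and push slowly.

```bash
python3 -m crank '3 0 0.5 0 0 0 1;5 0 0 0 0 0 1;6 0 0 0 0 0 1;6 0 0 0 0 0 1;6 0 0 0 0 0 1;4 0 0 0 0 0 1;3 0 0 0 0 0 1;3 0 0 0 0 0 1;3 0 0 0 0 0 1;3 0 0 0 0 0 1;3 0 0 0 0 0 1;3 0 0 0 0 0 1'
python3 -m crank '3 0 0 0 0 0 1;3 0 0 0 0 0 1;3 0 0 0 0 0 1;3 0 0 0 0 0 1;3 0 0 0 0 0 1;3 0 0 0 0 0 1;3 0 0 0 0 0 1;3 0 0 0 0 0 1;3 0 0 0 0 0 1;3 0 0 0 0 0 1;3 0 0 0 0 0 1;3 0 0 0 0 0 1'
python3 st.py
python3 - <<'E'
from m2 import *
b,e=snap('scene','s4.png')
cv2.imwrite('pics/s4c.png',cv2.resize(b[130:350,120:340],None,fx=2.7,fy=2.7,interpolation=cv2.INTER_CUBIC))
E
```

```text
clock: 9.15
tcp_pos: [0.551, -0.0402, 0.2002]
tcp_rot: [0.68, 0.733, -0.0, 0.0]
contact_force: [-0.2, -0.6, -2.3]
finger_gap: 0.223
clock: 10.35
tcp_pos: [0.5482, -0.0042, 0.2002]
tcp_rot: [0.68, 0.734, -0.0, 0.0]
contact_force: [0.2, -0.6, -2.3]
finger_gap: 0.225
t 10.35 tcp [548.2  -4.2 200.2] yaw 94.36 zax [ 0.e+00 -2.e-04 -1.e+00] F [ 0.2  -0.64 -2.31] M [-0.15 -0.02 -0.01] gap 0.225 q [-0.15  0.41 -0.35  0.81 -0.   -0.23]
```

View pics/s4c.png

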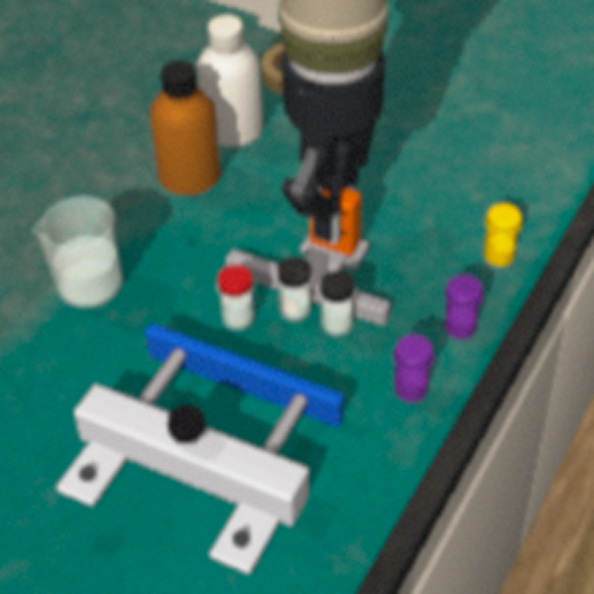

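The middle black vial is carried upright on the bar at crop (294,290), and the others are still standing. The face is at about -92 mm, so I'll continue and slow down at the backstop.

```bash
python3 -m crank '3 0 0 0 0 0 1;3 0 0 0 0 0 1;3 0 0 0 0 0 1;3 0 0 0 0 0 1;3 0 0 0 0 0 1;3 0 0 0 0 0 1;3 0 0 0 0 0 1;3 0 0 0 0 0 1;3 0 0 0 0 0 1;3 0 0 0 0 0 1;3 0 0 0 0 0 1;3 0 0 0 0 0 1'
python3 -m crank '3 0 0 0 0 0 1;3 0 0 0 0 0 1;3 0 0 0 0 0 1;3 0 0 0 0 0 1;3 0 0 0 0 0 1;3 0 0 0 0 0 1;2 0 0 0 0 0 1;2 0 0 0 0 0 1;1.5 0 0 0 0 0 1;1.5 0 0 0 0 0 1;1.5 0 0 0 0 0 1;1.5 0 0 0 0 0 1'
python3 st.py
python3 -m crank '1.5 0 0 0 0 0 1;1.5 0 0 0 0 0 1;1.5 0 0 0 0 0 1;1.5 0 0 0 0 0 1'; python3 st.py
python3 - <<'E'
from m2 import *
b,e=snap('scene','s5.png')
run(b,e,'scene',dict(blue=(150,240,260,305)))
cv2.imwrite('pics/s5c.png',cv2.resize(b[170:350,120:340],None,fx=3,fy=3,interpolation=cv2.INTER_CUBIC))
E
```

```text
clock: 11.6
tcp_pos: [0.5455, 0.0317, 0.2002]
tcp_rot: [0.68, 0.733, -0.0, 0.0]
contact_force: [-0.3, -1.4, -1.5]
finger_gap: 0.226
clock: 12.8
tcp_pos: [0.5434, 0.0594, 0.2002]
tcp_rot: [0.68, 0.733, -0.0, 0.0]
contact_force: [0.7, -1.2, -0.7]
finger_gap: 0.225
t 12.8 tcp [543.4  59.4 200.2] yaw 94.36 zax [ 0.e+00 -1.e-04 -1.e+00] F [ 0.7  -1.18 -0.73] M [-0.19 -0.06  0.02] gap 0.225 q [-0.04  0.41 -0.35  0.81 -0.   -0.11]
clock: 13.2
tcp_pos: [0.543, 0.0651, 0.2002]
tcp_rot: [0.68, 0.733, -0.0, 0.0]
contact_force: [-0.5, -3.3, -1.9]
finger_gap: 0.226
t 13.2 tcp [543.   65.1 200.2] yaw 94.33 zax [ 3.0e-04 -1.1e-03 -1.0e+00] F [-0.51 -3.34 -1.92] M [-0.85 -0.12 -0.1 ] gap 0.226 q [-0.03  0.41 -0.35  0.81 -0.   -0.1 ]
scene blue 488 [0.5343 0.1562 0.0291] pca 4.47 rect [536.5 155. ] [158.9  12.7] 5.1
```

View pics/s5c.png

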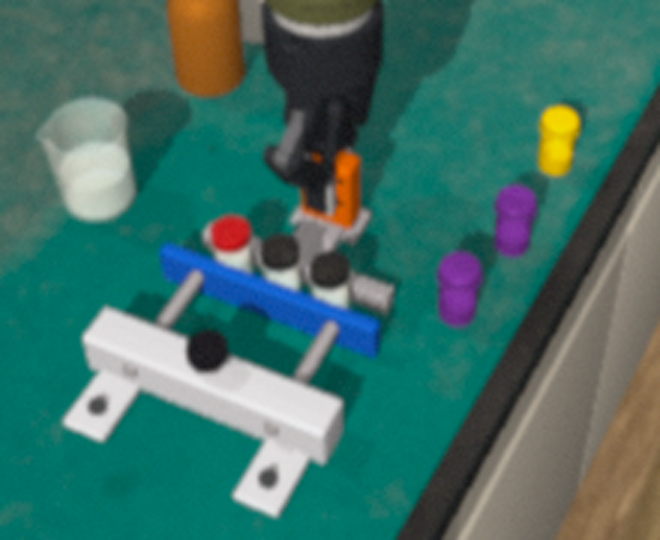

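All three vials stand upright in a row between the bar and the backstop. The backstop has moved about 3 mm under roughly 3 N. I'll creep forward, with a force guard between typed moves.

```bash
cat > ok.py <<'E'
import sys
from plant import r
s=r.observe(); f=s['contact_force']; a=-f[1]*.997+f[0]*.077
print('press',round(a,2),'y',round(s['tcp_pos'][1]*1000,2),'x',round(s['tcp_pos'][0]*1000,2),'My',s['moment'].round(2)); sys.exit(a>float(sys.argv[1]))
E
python3 -m crank '1 0 0 0 0 0 1;1 0 0 0 0 0 1;1 0 0 0 0 0 1;1 0 0 0 0 0 1;1 0 0 0 0 0 1;1 0 0 0 0 0 1;1 0 0 0 0 0 1;1 0 0 0 0 0 1' >/dev/null; python3 ok.py 5.5 &&
python3 -m crank '0.8 0 0 0 0 0 1;0.8 0 0 0 0 0 1' >/dev/null && python3 ok.py 5.5 &&
python3 -m crank '0.8 0 0 0 0 0 1' >/dev/null && python3 ok.py 5.5 &&
python3 -m crank '0.8 0 0 0 0 0 1' >/dev/null && python3 ok.py 5.5 &&
python3 -m crank '0.8 0 0 0 0 0 1' >/dev/null && python3 ok.py 5.5 &&
python3 -m crank '0.8 0 0 0 0 0 1' >/dev/null && python3 ok.py 5.5 &&
python3 -m crank '0.8 0 0 0 0 0 1' >/dev/null && python3 ok.py 5.5 &&
python3 -m crank '0.8 0 0 0 0 0 1' >/dev/null && python3 ok.py 5.5 &&
python3 -m crank '0.8 0 0 0 0 0 1' >/dev/null && python3 ok.py 5.5
```

```text
press 3.55 y 73.43 x 542.3 My [-0.81 -0.12 -0.19]False
```

```bash
sed -i 's/sys.exit(a>float(sys.argv\[1\]))/sys.exit(int(a>float(sys.argv[1])))/' ok.py
python3 ok.py 5.5 &&
python3 -m crank '0.8 0 0 0 0 0 1' >/dev/null && python3 ok.py 5.5 &&
python3 -m crank '0.8 0 0 0 0 0 1' >/dev/null && python3 ok.py 5.5 &&
python3 -m crank '0.8 0 0 0 0 0 1' >/dev/null && python3 ok.py 5.5 &&
python3 -m crank '0.8 0 0 0 0 0 1' >/dev/null && python3 ok.py 5.5 &&
python3 -m crank '0.8 0 0 0 0 0 1' >/dev/null && python3 ok.py 5.5 &&
python3 -m crank '0.8 0 0 0 0 0 1' >/dev/null && python3 ok.py 5.5 &&
python3 -m crank '0.8 0 0 0 0 0 1' >/dev/null && python3 ok.py 5.5 &&
python3 -m crank '0.8 0 0 0 0 0 1' >/dev/null && python3 ok.py 5.5 &&
python3 -m crank '0.8 0 0 0 0 0 1' >/dev/null && python3 ok.py 5.5
```

```text
press 3.55 y 73.43 x 542.3 My [-0.81 -0.12 -0.19]
press 4.12 y 74.23 x 542.22 My [-0.77 -0.06 -0.12]
press 3.22 y 74.99 x 542.16 My [-0.8  -0.05 -0.17]
press 3.72 y 75.77 x 542.12 My [-0.83 -0.12 -0.08]
press 3.21 y 76.57 x 542.05 My [-0.9  -0.11 -0.07]
press 3.62 y 77.37 x 541.97 My [-0.82 -0.06 -0.1 ]
press 4.4 y 78.14 x 541.92 My [-0.88 -0.04 -0.14]
press 4.33 y 78.97 x 541.89 My [-0.92 -0.06 -0.1 ]
press 3.82 y 79.78 x 541.8 My [-0.84 -0.08 -0.1 ]
press 4.67 y 80.55 x 541.74 My [-1.11 -0.08 -0.2 ]
```

```bash

python3 -m crank '0.5 0 0 0 0 0 1' >/dev/null && python3 ok.py 5.5 &&
python3 -m crank '0.5 0 0 0 0 0 1' >/dev/null && python3 ok.py 5.5 &&
python3 -m crank '0.5 0 0 0 0 0 1' >/dev/null && python3 ok.py 5.5 &&
python3 -m crank '0.5 0 0 0 0 0 1' >/dev/null && python3 ok.py 5.5 &&
python3 -m crank '0.5 0 0 0 0 0 1' >/dev/null && python3 ok.py 5.5 &&
python3 -m crank '0.5 0 0 0 0 0 1' >/dev/null && python3 ok.py 5.5 &&
python3 -m crank '0.5 0 0 0 0 0 1' >/dev/null && python3 ok.py 5.5 &&
python3 -m crank '0.5 0 0 0 0 0 1' >/dev/null && python3 ok.py 5.5 &&
python3 -m crank '0.5 0 0 0 0 0 1' >/dev/null && python3 ok.py 5.5 &&
python3 -m crank '0.5 0 0 0 0 0 1' >/dev/null && python3 ok.py 5.5
```

```text
press 5.89 y 80.81 x 541.72 My [-1.35 -0.03 -0.13]
```

The end stop shows at about 18 mm of travel: the force climbs and TCP motion falls short of the command. Now I'll build up to about 10 N.

```bash

python3 -m crank '0.4 0 0 0 0 0 1' >/dev/null && python3 ok.py 8.8 &&
python3 -m crank '0.4 0 0 0 0 0 1' >/dev/null && python3 ok.py 8.8 &&
python3 -m crank '0.4 0 0 0 0 0 1' >/dev/null && python3 ok.py 8.8 &&
python3 -m crank '0.4 0 0 0 0 0 1' >/dev/null && python3 ok.py 8.8 ; python3 -m crank '0 0 0 0 0 0 1' >/dev/null; python3 ok.py 9
```

```text
press 8.36 y 80.98 x 541.7 My [-1.55 -0.03 -0.13]
press 8.68 y 81.14 x 541.71 My [-1.81  0.01 -0.1 ]
press 9.17 y 81.31 x 541.67 My [-2.01  0.09 -0.17]
press 10.07 y 81.25 x 541.66 My [-1.9   0.04 -0.12]
```

```bash

for i in 1 2 3; do :; done
python3 -m crank '0 0 0 0 0 0 1;0 0 0 0 0 0 1;0 0 0 0 0 0 1' >/dev/null; python3 ok.py 9
python3 -m crank '0 0 0 0 0 0 1;0 0 0 0 0 0 1;0 0 0 0 0 0 1' >/dev/null; python3 ok.py 9
python3 -m crank '0 0 0 0 0 0 1;0 0 0 0 0 0 1;0 0 0 0 0 0 1' >/dev/null; python3 ok.py 9
python3 -m crank '0 0 0 0 0 0 1;0 0 0 0 0 0 1;0 0 0 0 0 0 1' >/dev/null; python3 ok.py 9
python3 st.py
```

```text
press 8.89 y 81.24 x 541.67 My [-1.85  0.03 -0.13]
press 8.11 y 81.25 x 541.7 My [-1.87  0.   -0.14]
press 8.42 y 81.25 x 541.68 My [-1.87  0.05 -0.11]
press 9.36 y 81.24 x 541.67 My [-1.89  0.03 -0.13]
t 16.65 tcp [541.7  81.2 200.3] yaw 94.3 zax [ 0.     -0.0032 -1.    ] F [-1.07 -9.47  0.07] M [-1.89  0.03 -0.13] gap 0.222 q [ 0.    0.41 -0.35  0.81 -0.   -0.07]
```

```bash

python3 -m crank '0.3 0 0 0 0 0 1;0 0 0 0 0 0 1;0 0 0 0 0 0 1;0 0 0 0 0 0 1' >/dev/null; python3 ok.py 9
python3 -m crank '0 0 0 0 0 0 1;0 0 0 0 0 0 1;0 0 0 0 0 0 1;0 0 0 0 0 0 1' >/dev/null; python3 ok.py 9
python3 -m crank '0 0 0 0 0 0 1;0 0 0 0 0 0 1;0 0 0 0 0 0 1;0 0 0 0 0 0 1' >/dev/null; python3 ok.py 9
python3 -m crank '-0.3 0 0 0 0 0 1;-0.5 0 0 0 0 0 1;-0.5 0 0 0 0 0 1;-0.5 0 0 0 0 0 1;-0.5 0 0 0 0 0 1;-1 0 0 0 0 0 1;-1 0 0 0 0 0 1;-2 0 0 0 0 0 1;-3 0 0 0 0 0 1;-5 0 0 0 0 0 1;-7 0 0 0 0 0 1;-9 0 0 0 0 0 1'
python3 st.py
python3 - <<'E'
from m2 import *
b,e=snap('scene','s6.png')
run(b,e,'scene',dict(blue=(140,240,260,305)))
cv2.imwrite('pics/s6c.png',cv2.resize(b[170:350,120:340],None,fx=3,fy=3,interpolation=cv2.INTER_CUBIC))
E
```

```text
press 9.67 y 81.38 x 541.65 My [-2.06  0.04 -0.08]
press 9.64 y 81.36 x 541.66 My [-2.06 -0.   -0.09]
press 9.93 y 81.37 x 541.67 My [-2.1   0.03 -0.1 ]
clock: 19.05
tcp_pos: [0.5439, 0.0517, 0.2002]
tcp_rot: [0.68, 0.734, -0.0, 0.0]
contact_force: [0.5, -0.2, -2.2]
finger_gap: 0.226
t 19.05 tcp [543.9  51.7 200.2] yaw 94.38 zax [ 0. -0. -1.] F [ 0.53 -0.2  -2.21] M [0.01 0.01 0.01] gap 0.226 q [-0.05  0.41 -0.35  0.81 -0.   -0.13]
scene blue 491 [0.532  0.1717 0.0293] pca 4.4 rect [535.6 170.7] [159.1  12.4] 4.2
```

View pics/s6c.png

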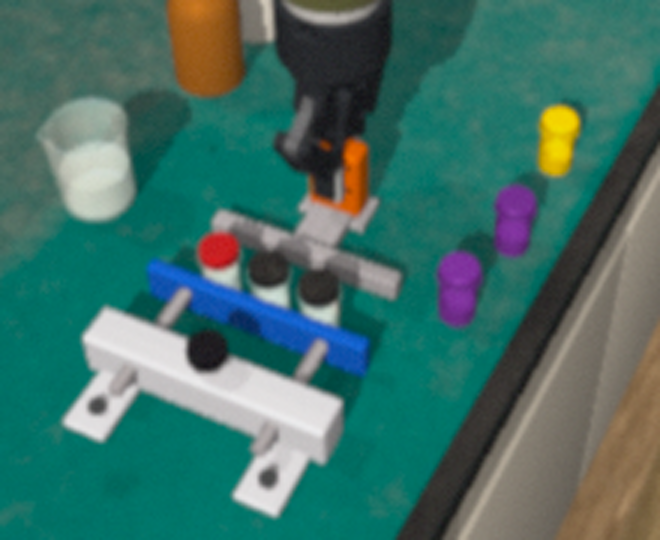

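The row stands against the backstop, which stayed 18 mm in, and the bar came away cleanly. I'll draw it farther back and set it down.

```bash

python3 -m crank '-10 0 0 0 0 0 1;-14 0 0 0 0 0 1;-14 0 0 0 0 0 1;-14 0 0 0 0 0 1;-14 0 0 0 0 0 1;-14 0 0 0 0 0 1;-14 0 0 0 0 0 1;-10 0 0 0 0 0 1;-5 0 0 0 0 0 1;-2 0 0 0 0 0 1;0 0 0 0 0 0 1;0 0 0 0 0 0 1'
python3 -m crank '0 0 0.8 0 0 0 1;0 0 0.8 0 0 0 1;0 0 0.6 0 0 0 1;0 0 0.3 0 0 0 1;0 0 0 0 0 0 1;0 0 0 0 0 0 1'; python3 st.py
python3 -m crank '0 0 0.3 0 0 0 1;0 0 0 0 0 0 1;0 0 0 0 0 0 1'; python3 st.py
```

```text
clock: 20.3
tcp_pos: [0.5523, -0.058, 0.2001]
tcp_rot: [0.679, 0.734, 0.0, -0.0]
contact_force: [-0.1, 0.5, -2.3]
finger_gap: 0.226
clock: 20.9
tcp_pos: [0.5524, -0.0584, 0.1977]
tcp_rot: [0.68, 0.734, -0.0, 0.0]
contact_force: [0.4, 0.3, -1.6]
finger_gap: 0.222
t 20.9 tcp [552.4 -58.4 197.7] yaw 94.37 zax [-0. -0. -1.] F [ 0.38  0.26 -1.64] M [-0.07 -0.02 -0.05] gap 0.222 q [-0.25  0.42 -0.33  0.81 -0.   -0.33]
clock: 21.2
tcp_pos: [0.5524, -0.0584, 0.1974]
tcp_rot: [0.68, 0.734, -0.0, 0.0]
contact_force: [-0.1, -0.7, -1.8]
finger_gap: 0.227
t 21.2 tcp [552.4 -58.4 197.4] yaw 94.37 zax [ 1.e-04 -1.e-04 -1.e+00] F [-0.11 -0.66 -1.81] M [-0.02  0.01 -0.03] gap 0.227 q [-0.25  0.43 -0.33  0.81 -0.   -0.33]
```

```bash

python3 -m crank '0 0 0.4 0 0 0 1;0 0 0 0 0 0 1;0 0 0 0 0 0 1'|grep -E 'pos|force'; 
python3 -m crank '0 0 0.3 0 0 0 1;0 0 0 0 0 0 1;0 0 0 0 0 0 1'|grep -E 'pos|force'; python3 st.py
```

```text
tcp_pos: [0.5524, -0.0584, 0.1973]
contact_force: [-1.5, -0.3, 2.5]
tcp_pos: [0.5524, -0.0584, 0.1973]
contact_force: [-3.0, 0.2, 4.7]
t 21.8 tcp [552.4 -58.4 197.3] yaw 94.37 zax [ 4.e-04 -2.e-04 -1.e+00] F [-3.05  0.16  4.72] M [0.08 0.46 0.04] gap 0.227 q [-0.25  0.43 -0.33  0.81 -0.   -0.33]
```

```bash

python3 -m crank '0 0 -0.4 0 0 0 1;0 0 0 0 0 0 0.2;0 0 0 0 0 0 0.0;0 0 0 0 0 0 -0.3;0 0 0 0 0 0 -0.3;0 0 0 0 0 0 -0.3;0 0 0 0 0 0 -0.3'|grep -E 'force|gap'
python3 -m crank '0 0 -5 0 0 0 -0.3;0 0 -10 0 0 0 -0.3;0 0 -15 0 0 0 -0.3;0 0 -20 0 0 0 -0.3;0 0 -30 0 0 0 -0.3;0 0 -30 0 0 0 -0.3;0 0 -30 0 0 0 -0.3;0 0 -30 0 0 0 -0.3;-20 0 -10 0 0 0 -0.3;-40 0 0 0 0 0 -0.3;-40 0 0 0 0 0 -0.3;-40 0 0 0 0 0 -0.3'
python3 -m crank '-20 0 0 0 0 0 -0.3;0 0 0 0 0 0 -0.3;0 0 0 0 0 0 -0.3;0 0 0 0 0 0 -0.3'; python3 st.py
python3 - <<'E'
from m2 import *
a,d=snap('top','t7.png'); b,e=snap('scene','s7.png')
run(b,e,'scene',dict(blue=(140,240,260,305),orange=(200,130,300,220)))
f=np.array([-.0767,.9971]);l=np.array([.9971,.0767])
H,S,V=[x.astype(int) for x in cv2.split(cv2.cvtColor(b,cv2.COLOR_BGR2HSV))]
for nm,m in(('red',((H<8)|(H>172))&(S>120)),('blk',V<60)):
  for c,A,mk in blob(m,(175,240,245,280)): p=ray('scene',*c,.045); print(nm,c,A,p.round(4),((p[:2]-[.5364,.1473])@np.c_[f,l]*1000).round(1))
x=cv2.resize(b[120:350,120:360],None,fx=2.4,fy=2.4,interpolation=cv2.INTER_CUBIC); y=cv2.resize(a[100:235,120:345],(576,346)); 
cv2.imwrite('pics/s7c.png',x); cv2.imwrite('pics/t7c.png',y)
E
```

```text
contact_force: [-0.2, 0.2, 0.3]
finger_gap: 0.651
clock: 23.7
tcp_pos: [0.563, -0.199, 0.3786]
tcp_rot: [0.679, 0.734, 0.0, 0.001]
contact_force: [0.3, 1.0, 0.3]
finger_gap: 0.652
clock: 24.1
tcp_pos: [0.5644, -0.2167, 0.3773]
tcp_rot: [0.679, 0.734, 0.0, -0.0]
contact_force: [-0.2, 0.6, 1.3]
finger_gap: 0.651
t 24.1 tcp [ 564.4 -216.7  377.3] yaw 94.44 zax [-2.e-04  5.e-04 -1.e+00] F [-0.25  0.56  1.3 ] M [ 0.02  0.05 -0.  ] gap 0.651 q [-0.5   0.38  0.07  1.27  0.   -0.58]
scene blue 494 [0.5322 0.1717 0.0293] pca 4.38 rect [535.2 170.8] [159.  12.] 4.5
scene orange 131 [ 0.5499 -0.0553  0.0644] pca 6.62 rect [550.7 -56.4] [39.2 21.4] 8.1
red (np.float64(192.44), np.float64(252.91)) 135 [0.5746 0.1534 0.045 ] [ 3.1 38.6]
blk (np.float64(209.1), np.float64(258.93)) 118 [0.5377 0.1503 0.045 ] [2.9 1.5]
blk (np.float64(225.96), np.float64(265.05)) 124 [0.5012 0.1474 0.045 ] [  2.8 -35.1]
```

View pics/s7c.png

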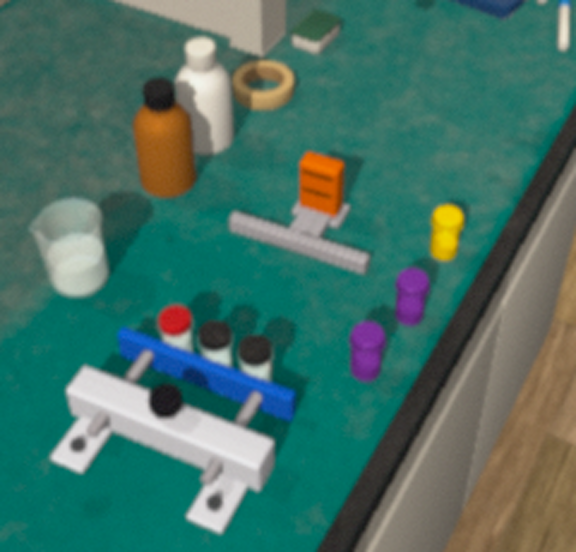

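View pics/t7c.png

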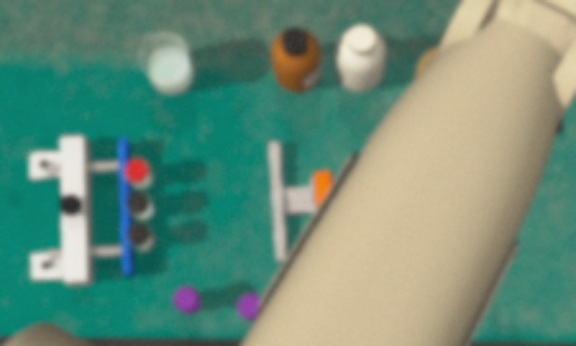

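The final views show three upright vials in a straight row against the pushed-in backstop. The straightedge stands about 11 cm back, the bystanders are unmoved, and the arm is clear.

```bash
python3 -c "
from plant import r
print(r.hand_in())"
```

```text
the job is handed in; nothing more can be done
None
```

I pushed the three vials as one upright group against the backstop and on to its end stop, then drew the straightedge back and handed the job in. The robot clock read about 24 s.

- **Press:** The end stop showed after about 18 mm of backstop travel, when the force began to climb. I held about 9 N for 1.2 s, then about 9.7 N for another 1.2 s. The highest force I read was 10.1 N.
- **Row:** In the last images the three vials stand upright with their caps in line to within 0.3 mm. The backstop stayed about 18 mm in.
- **Straightedge:** It was drawn straight back along the push line and stands on the worktop about 11 cm from the row, released.
- **Bystanders:** The look-alikes and bystanders look unmoved in the last images; I didn't measure them. In the last top view the arm hid part of the bench, including the yellow look-alike, but the scene view shows them.

**Measurement offset:** the caps read about 3 mm farther from the backstop than vials touching it should. All three read the same, and I put this down to seeing the caps at an angle. The image shows them against the plate, but I did not measure the contact directly.

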